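# Draw the ball tray from its catch and present it over the light plate

## Task

Pull the blue tray with the loose steel ball straight out of its dock by the black grip post (a spring catch holds it), then carry it level, without letting the ball get out of its shallow pocket, to the light plate. Finish while still holding the tray there, level and still, with the ball above the orange ring in the middle of the plate and the tray about 100 mm above it, touching nothing but the gripper. Do not disturb anything else on the bench.

Things in the scene. Friction and masses are not known exactly. Their poses are not given: they have to be found in the camera images.
- tray: Blue tray plate 100 x 70 x 6 mm (x, y, z), about 160 g, with a black grip post at its front, a white ring pocket and a steel tail at its back. Origin: centre of the plate's underside; z up, +x towards the tail, which lies in the dock. The tail is a 5 mm neck with a round head 14 mm across, centred 68 mm to +x of the origin.
- grip (a point): Point to grip, on the post's centre line 34 mm above the tray's underside. The post is upright, 12 mm (tray x) by 30 mm (tray y), centred 38 mm to -x of the tray's origin; its top is 50 mm above the underside. Grip from above, best with the fingers closing along the tray's x (12 mm), so they pull square on. 35 mm are free between post and ring.
- pocket (a point): Centre of the ball when in the middle of the pocket: 20 mm to +x of the tray's origin, 17 mm above the tray's underside. The pocket is a ring of inside radius 14 mm, outside 17 mm, standing 4 mm above the plate.
- ball_center (a point): Centre of the loose polished steel ball, 22 mm in diameter, 43 g. It can roll 5 mm each way in the pocket and climbs out over the 4 mm ring if the tray tips more than about 45 degrees, or is jerked or knocked.
- dock: Fixed dock: aluminium base 136 x 100 x 6 mm with dark rails. Origin: on the bench under the docked tray's origin, axes as the docked tray's: the tray comes out along the dock's -x (roughly towards the robot). Two brass spring balls at the back clasp the tail's head: it takes 6 to 10 N of pull over the first 10 mm, then it slides freely.
- light_plate: Fixed square light plate 140 x 140 mm, 11 mm high, black rim, white face with an orange ring 40 mm across at its middle. Origin: centre of its underside, on the bench.
- plate_top (a point): Middle of the light plate's top face, in the orange ring, 11 mm above the bench.
- device_a: Bystander: loose black handheld device, 56 x 140 x 13 mm, lying flat; origin at the centre of its underside.
- solvent_bottle: Bystander: loose white bottle with red cap, 66 mm across, 130 mm high; origin at the centre of its underside.
- tape_roll: Bystander: loose roll of black tape lying flat, 58 mm across, 19 mm high; origin at the centre of its underside.
- dock_seat (a point): Where the docked tray's origin lies, on the dock's base plate, 6 mm above the bench. Rails 8 to 50 mm to +x of it (74 mm apart inside, tops 24 mm above the bench) have lips over the tray's edges with 2.5 mm play, so the tray cannot be lifted until drawn out 45 mm.

How it is judged:
On the way, in this order (a step that is already met when the one before it is completed fails the run):
1. the tray is drawn out of the catch (over 35 mm), ball in its pocket (x of tray in the frame of dock below -0.035 m and distance between ball_center and pocket below 0.014 m), for 0.1 s.
2. the tray is lifted clear of the dock (over 50 mm high), ball in its pocket (height (world z) of tray above 0.05 m and contact force between tray and dock below 0.05 N and distance between ball_center and pocket below 0.014 m), for 0.2 s.
At the end, for the whole second after the job is handed in: The gripper holds the tray, level within 7 degrees and still; the ball is in its pocket (within 14 mm of its middle) and within 20 mm sideways of the middle of the light plate; the tray's underside is 60 to 140 mm above the plate's face; the tray touches neither dock nor plate (contact force between the fingers and tray above 1 N and angle between tray's own z axis and vertical below 0.12 rad and horizontal distance between ball_center and plate_top below 0.02 m and z of tray in the frame of light_plate between 0.071 and 0.151 m and distance between ball_center and pocket below 0.014 m and linear speed of tray below 0.02 m/s and contact force between tray and light_plate below 0.05 N and contact force between tray and dock below 0.05 N); the arm keeps its last pose, push and grip.
It fails at once if the ball leaves its pocket (distance between ball_center and pocket above 0.018 m).
It fails at once if the device, the bottle or the tape roll is moved more than 20 mm or the bottle is knocked over (distance of any of device_a, solvent_bottle, tape_roll from where it was at the start of the episode above 0.02 m or angle between solvent_bottle's own z axis and vertical above 0.5 rad).
It also fails if it takes over 42 s, if anything falls off the work surface, if the arm or the gripper's body presses on something with over 40 N, if the wrist force passes 120 N, or if a joint passes its speed limit or range.

## Robot

A 6-joint arm with a two-finger parallel gripper is mounted at the origin on the work surface; the furniture and walls round the work are solid. World frame = base frame: x ahead of the robot, y to its left, z up, the work surface at z = 0. Lengths are in m, angles in rad, forces in N, time in s.
With the tool pointing down it reaches from about 0.35 to 0.85 m from the base axis. Payload 8.1 kg.
Tool frame: the origin (TCP) lies on the centre line of the jaws, within the pads' length; the fingertips stand 22 mm ahead of it and the grasp point (between the pads) lies 3 mm ahead of it; z points along the fingers, y is the line along which they close (so a half turn about z gives the same grasp; the last joint's range is limited). The gripper opens to 93 mm and grips with 3 to 60 N. Pads are 15 mm wide; open, the fingers measure 128 mm over their backs; the gripper's body (75 mm by 188 mm) begins 65 mm behind the grasp point.
Start: joints at [-1.419, 0.13, 1.488, -0, 1.523, -0.085], TCP at [0.141, -0.583, 0.241] pointing down, gripper open.
Joint ranges: [-2.96, 2.96], [-0.89, 2.26], [0.02, 2.5], [-1.34, 4.48], [0, 2.73], [-2.66, 2.66]. Speed limits (rad/s): [2.39, 2.39, 2.79, 3.14, 3.14, 3.14].

## Interface

Orientations are given as a rotation vector (axis times angle).
In Python, from plant import robot gives the robot as it stands.
- The arm moves only by the tool tcp_steps, called after "Call:" by a JSON object that holds its "fn" and its "kwargs". Schema: {"type":"object","properties":{"deltas":{"type":"object","properties":{"increments":{"type":"array","items":{"type":"array","items":{"type":"number"},"minItems":5,"maxItems":5},"minItems":1,"maxItems":20}},"additionalProperties":false,"required":["increments"]},"grip_n":{"type":"number"},"only":{"type":"string"},"quiet":{"type":"boolean"},"lines":{"type":"string"}},"required":["deltas"],"additionalProperties":false}. deltas is an object whose key "increments" holds a list of rows, 1 to 20 of them, each of 5 numbers: the finger opening in m, then dx, dy, dz in shares of the most that a row can go, 1 being 50 mm, then a turn about the tool's z in normalised numbers (1 is 4 rad); each row shifts and turns the commanded pose from where the row before left it, along the tool's axes as they then stand; what a row does not reach is not made up. A row lasts 1/10 s, in which the tool goes at most 0.05 m and 0.15 rad, less where a joint would pass 70% of its speed; a pose out of reach is approached as far as the arm can. The fingers move at their own pace and stop on an object; grip_n is the grip in N (left out, the last holds). Time passes only in rows, so rows that do not move let the fingers close. The tool returns the time, the measured TCP pose, the force, the opening and the grip force at its end. only (a regular expression) keeps the lines of the reply that match it, lines (a string "A,B") keeps lines A to B, and quiet returns only ok. No shift or turn number may pass 1 either way. Input that does not fit is refused with a message, and nothing moves.
- robot.read_state(): the state, without advancing time (a new reading comes with each control period).
- robot.read_camera(name): name is "side" or "top"; returns a dict with "image" (480x640x3 uint8, red, green, blue), "fx", "fy", "cx", "cy" (pixels), "R" (3x3) and "t" (3): a world point X has camera coordinates R X + t. Camera axes: x right, y down, z forward; pixel columns grow to the right and rows downward; lengths in m; the calibration is good to about 2 mm. A picture is of the moment at which its call begins. There is no depth.
- robot.close_job(): hands the job in; it is judged then, once.
The state is a dict: "t": time; "q": joint angles; "dq": joint speeds; "joint_torque": joint torques, N m; "tool_pos": TCP position; "orientation": TCP orientation; "force": force on the tool from outside, world axes, zero at the start; "wrist_torque": the same for the moment, N m; "opening": finger opening in m; "gripper_force": force on a finger pad.
Only numpy, scipy, OpenCV 4.12 (cv2) and the standard library are available. Lean on these libraries where they do the work, as an engineer would, in place of code of your own. Each camera call takes 0.05 s, during which the arm holds its last target. There are 200 camera calls.

## Working session

There is one attempt and no reset: what is moved stays moved. The work goes in short steps, Python scripts to look and compute and a tool call to move; the robot and the scene stay as the last step left them, time stands still between calls to the robot, and variables do not carry over. Pictures are saved under pics/ and viewed, at most 10 in all, crops included, and the job is handed in when it is done.

```bash
mkdir -p pics; ls
```

Run:
```python
from plant import robot
import cv2
for n in("side","top"):
    c=robot.read_camera(n); cv2.imwrite(f"pics/{n}0.png",c["image"][:,:,::-1]); print(n,c["fx"],c["cx"],c["cy"],c["R"],c["t"])
s=robot.read_state(); print(s["t"],s["tool_pos"],s["orientation"],s["opening"])
```

```text
pics
plant.py
side 441.15951058043845 318.80371662479195 236.1296662632162 [[-0.95788129 -0.28714718 -0.00315219]
 [-0.16285685  0.55224235 -0.81762218]
 [ 0.23651867 -0.78267163 -0.5757465 ]] [0.49055576 0.07927438 1.04389123]
top 599.4583171087644 316.19618393578645 238.41848578889702 [[-0.01470787 -0.99824074  0.05743784]
 [-0.99244487  0.0075764  -0.12245722]
 [ 0.12180661 -0.05880497 -0.99081034]] [0.03921381 0.48162856 1.34676124]
0.1 [ 0.14073471 -0.58277213  0.2396941 ] [-3.11794280e+00 -3.71042334e-01  9.33219934e-05] 0.09298630824971532
```

View pics/side0.png

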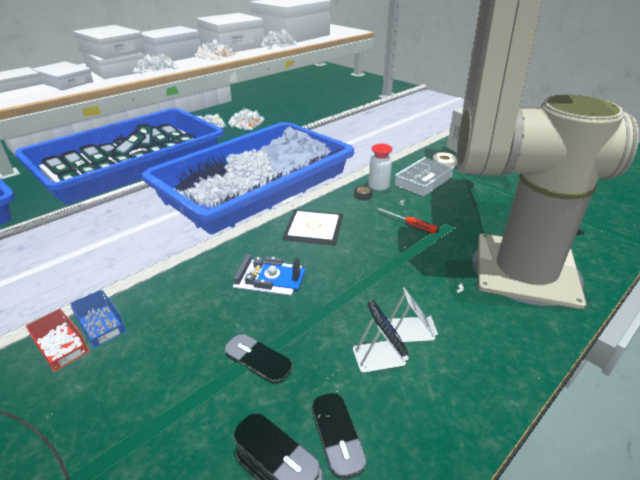

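View pics/top0.png

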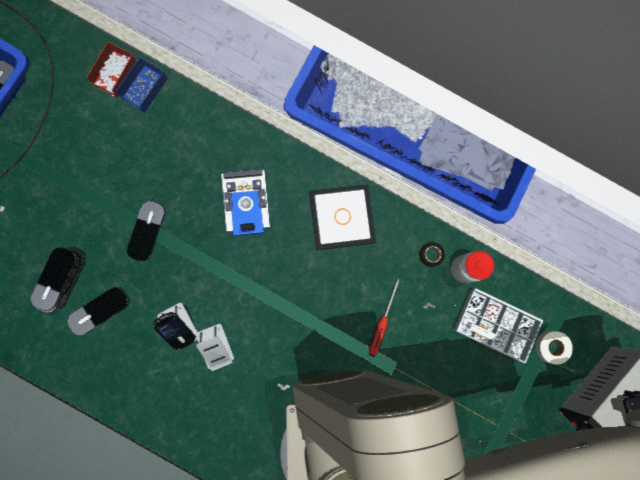

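Side view: tray about (275,273), post (297,268), plate ring (314,226). Top view: dock (245,202), post (248,228), ring (342,216). I'll enlarge crops of both next.

Run:
```python
import cv2
s=cv2.imread("pics/side0.png");t=cv2.imread("pics/top0.png")
z=lambda a:cv2.resize(a,None,fx=8,fy=8,interpolation=cv2.INTER_CUBIC)
cv2.imwrite("pics/cs.png",z(s[245:305,225:315])) # 8x
cv2.imwrite("pics/ct.png",z(t[167:240,210:280]))
```

```text
(no output)
```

View pics/cs.png

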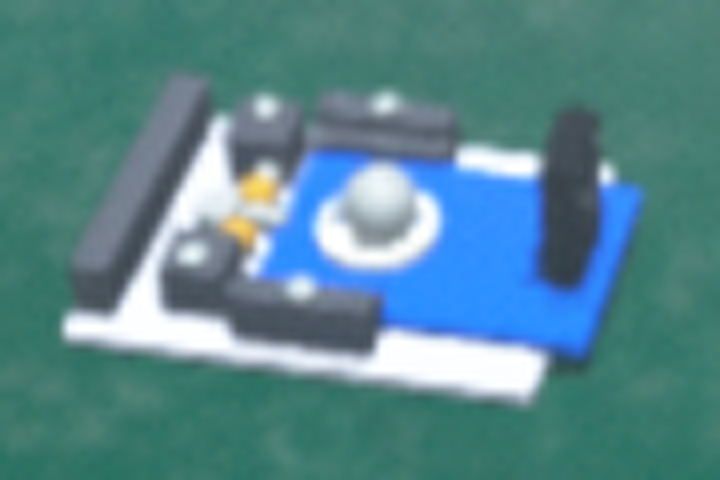

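View pics/ct.png

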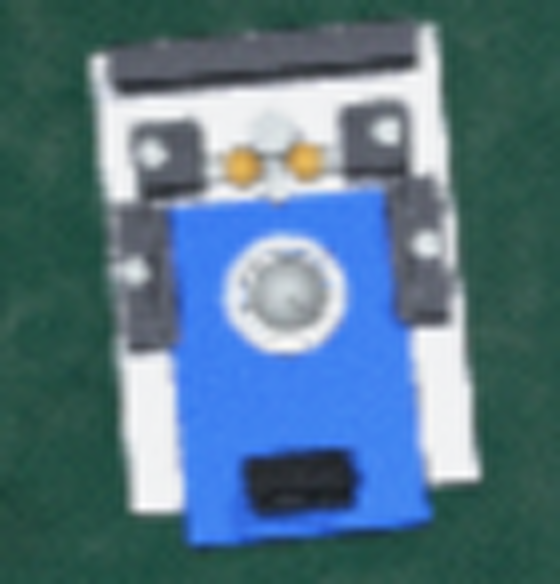

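Side crop (8x, offset 225,245): ball (380,203), tray top corners front-far (642,185), front-near (585,353), back-far (308,150); post far top end (577,108). Top crop (offset 210,167): ball (287,292), corners front-left (188,545), front-right (432,522), back-right (385,188), back-left (168,210); post right end (353,470).

Create h.py:
```python
import numpy as np,cv2
from plant import robot
def cams(): return {n:robot.read_camera(n) for n in("side","top")}
def P(c): 
    K=np.array([[c["fx"],0,c["cx"]],[0,c["fy"],c["cy"]],[0,0,1]]); return K@np.c_[c["R"],np.array(c["t"])]
def tri(C,s,t):
    X=cv2.triangulatePoints(P(C["side"]),P(C["top"]),np.array(s,float),np.array(t,float)); return (X[:3]/X[3]).ravel()
def plane(c,p,z):
    M=P(c); A=np.c_[M[:,0],M[:,1],-np.array([*p,1])]; return np.linalg.solve(A,-(M[:,2]*z+M[:,3]))[:2]
```

Run:
```python
from h import *
np.set_printoptions(precision=4,suppress=True)
C=cams()
S=lambda x,y:(225+(x+.5)/8-.5,245+(y+.5)/8-.5)
T=lambda x,y:(210+(x+.5)/8-.5,167+(y+.5)/8-.5)
for n,a,b in[("ball",S(380,203),T(287,292)),("fr far",S(642,185),T(432,522)),("fr near",S(585,353),T(188,545)),("bk far",S(308,150),T(385,188)),("post far top",S(577,108),T(353,470)),("ring",(314,226),(342,216))]:
    print(n,tri(C,a,b))
w={}
for n,p in dict(fl=T(188,545),fr=T(432,522),br=T(385,188),bl=T(168,210)).items(): w[n]=plane(C["top"],p,.012)
print(w); o=sum(w.values())/4; d=w["bl"]+w["br"]-w["fl"]-w["fr"]; e=w["bl"]+w["fl"]-w["br"]-w["fr"]
y=np.arctan2(d[1],d[0]); print("sizes",np.linalg.norm(d)/2,np.linalg.norm(e)/2,"yaw",y,np.arctan2(-e[0],e[1]))
print("origin",o,"post",o-.038*np.array([np.cos(y),np.sin(y)]),"ball pl",plane(C["top"],T(287,292),.023))
# orange ring
for n,box in(("side",(205,250,280,345)),("top",(180,255,305,380))):
    im=C[n]["image"].astype(int);a,b,c,d=box;s=im[a:b,c:d];m=(s[...,0]-s[...,2]>35)&(s[...,0]>150)
    ys,xs=np.nonzero(m);q=((xs.min()+xs.max())/2+c,(ys.min()+ys.max())/2+a);print(n,m.sum(),q,plane(C[n],q,.011),(xs.mean()+c,ys.mean()+a))
```

```text
ball [0.566  0.1956 0.0216]
fr far [0.5003 0.1546 0.0112]
fr near [0.4944 0.2249 0.0077]
bk far [0.5991 0.1679 0.012 ]
post far top [0.5103 0.1756 0.0531]
ring [ 0.5366 -0.0294  0.004 ]
{'fl': array([0.4942, 0.2247]), 'fr': array([0.5004, 0.1546]), 'br': array([0.5987, 0.1678]), 'bl': array([0.5924, 0.2307])}
sizes 0.0987336575330329 0.06675177790357141 yaw 0.09763078197139134 0.0939282632450647
origin [0.5464 0.1944] post [0.5086 0.1907] ball pl [0.566  0.1956]
side 12 (np.float64(313.5), np.float64(224.5)) [ 0.5348 -0.0261] (np.float64(312.5833333333333), np.float64(224.66666666666666))
top 98 (np.float64(342.0), np.float64(216.0)) [ 0.5366 -0.0285] (np.float64(342.3469387755102), np.float64(216.18367346938777))
```

Units first: shifts go in shares of 50 mm and turns go in shares of 4 rad. So 0.0325 m is 0.65, -0.012 m is -0.24.

Call:
{"fn": "tcp_steps", "kwargs": {"deltas": {"increments": [[0.03,0.3,-0.24,0,0],[0.03,0.65,-0.5,0,0],[0.03,0.65,-0.5,0,0],[0.03,0.65,-0.5,0,0],[0.03,0.65,-0.5,0,0],[0.03,0.65,-0.5,0,0],[0.03,0.65,-0.5,0,0],[0.03,0.65,-0.5,0,0],[0.03,0.65,-0.5,0,0],[0.03,0.65,-0.5,0,0],[0.03,0.65,-0.5,0,0],[0.03,0.65,-0.5,0,0]]}, "grip_n": 10}}

```text
t: 1.4
tool_pos: [0.4363, -0.2154, 0.2407]
orientation: [3.119, 0.371, 0.0]
force: [1.2, 0.1, 0.6]
opening: 0.03
gripper_force: 0.0
```

Call:
{"fn": "tcp_steps", "kwargs": {"deltas": {"increments": [[0.03,0.34,-0.8,0,0],[0.03,0.34,-0.8,0,0],[0.03,0.34,-0.8,0,0],[0.03,0.34,-0.8,0,0],[0.03,0.34,-0.8,0,0],[0.03,0.34,-0.8,0,0],[0.03,0.34,-0.8,0,0],[0.03,0.34,-0.8,0,0],[0.03,0.34,-0.8,0,0]]}}}

```text
t: 2.3
tool_pos: [0.4997, 0.1709, 0.2406]
orientation: [3.12, 0.371, 0.0]
force: [0.5, -0.1, 0.2]
opening: 0.03
gripper_force: 0.0
```

Call:
{"fn": "tcp_steps", "kwargs": {"deltas": {"increments": [[0.03,0,0,0,-0.0358],[0.03,0,0,0,-0.0358],[0.03,0,0,0,-0.0358],[0.03,0,0,0,-0.0358],[0.03,0,0,0,-0.0358],[0.03,0,0,0,-0.0358],[0.03,0,0,0,-0.0358],[0.03,0,0,0,-0.0358],[0.03,0,0,0,-0.0358],[0.03,0,0,0,-0.0358],[0.03,0,0,0,0]]}}}

```text
t: 3.4
tool_pos: [0.4997, 0.1689, 0.2404]
orientation: [-2.109, -2.328, 0.001]
force: [0.4, 0.3, 0.6]
opening: 0.0302
gripper_force: 0.0
```

Add to h.py:
```python
from scipy.spatial.transform import Rotation as Ro
def go(x,y,z):
    s=robot.read_state();R=Ro.from_rotvec(s["orientation"]).as_matrix();d=R.T@(np.array([x,y,z])-s["tool_pos"])
    print("t",s["t"],"pos",np.round(s["tool_pos"],4),"yawx",np.arctan2(R[1,0],R[0,0]),"tilt",R[2,2],"d",np.round(d,4),"f",np.round(s["force"],1),"op",s["opening"],s["gripper_force"],"q",np.round(s["q"],2))
```

```bash
python3 -c "
from h import *
go(.5086,.1907,.043)"
```

```text
t 3.4 pos [0.4997 0.1689 0.2404] yawx 1.6691894334471649 tilt -0.9999999172577841 d [0.0208 0.0111 0.1974] f [0.4 0.3 0.6] op 0.03024976662606033 0.0 q [ 0.23 -0.07  1.69 -0.    1.52  0.13]
```

Scaled: 0.035 m is 0.7, 0.03 m is 0.6.

Call:
{"fn": "tcp_steps", "kwargs": {"deltas": {"increments": [[0.03,0.208,0.11,0,0],[0.03,0.208,0.112,0,0],[0.03,0,0,0.6,0],[0.03,0,0,0.7,0],[0.03,0,0,0.7,0],[0.03,0,0,0.5,0],[0.03,0,0,0.2,0],[0.03,0,0,0,0],[0.03,0,0,0,0]]}}}

```text
t: 4.3
tool_pos: [0.5098, 0.1913, 0.1069]
orientation: [2.112, 2.324, 0.002]
force: [-0.5, 0.1, 0.5]
opening: 0.0299
gripper_force: 0.0
```

Run:
```python
from h import *
go(.5086,.1907,.043)
C=cams()
z=lambda a:cv2.resize(a,(400,600),interpolation=cv2.INTER_CUBIC)[:,:,::-1]
cv2.imwrite("pics/c2.png",np.hstack([z(C["side"]["image"][220:310,250:310]),z(C["top"]["image"][160:250,215:275])]))
```

```text
t 4.3 pos [0.5098 0.1913 0.1069] yawx 1.6663900364881428 tilt -0.999998837016174 d [-0.0005 -0.0013  0.0639] f [-0.5  0.1  0.5] op 0.02991756189717392 0.0 q [0.26 0.09 1.79 0.   1.27 0.17]
```

View pics/c2.png

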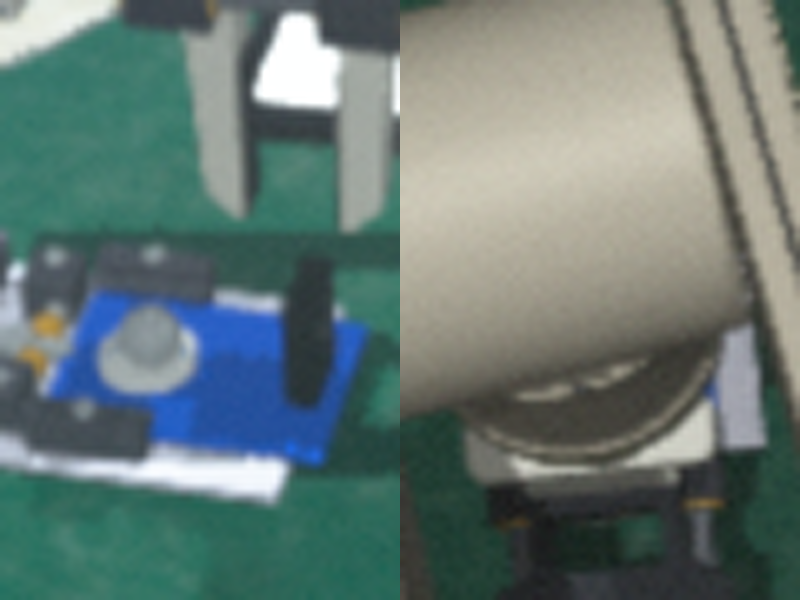

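Side view: the fingers are spaced along tray x, centred over the post (about x=295 and x=365 in the crop, post at 310 lower down), and the ball is in its pocket; the arm hides the tray from the top camera. Descending.

Scaled: 0.015 m is 0.3, 0.012 m is 0.24.

Call:
{"fn": "tcp_steps", "kwargs": {"deltas": {"increments": [[0.03,-0.01,-0.026,0.2,0],[0.03,0,0,0.3,0],[0.03,0,0,0.3,0],[0.03,0,0,0.24,0],[0.03,0,0,0.16,0],[0.03,0,0,0.08,0],[0.03,0,0,0,0]]}}}

```text
t: 5.1
tool_pos: [0.5071, 0.1899, 0.0408]
orientation: [-2.112, -2.325, 0.002]
force: [0.2, -0.2, 0.0]
opening: 0.03
gripper_force: 0.0
```

Call:
{"fn": "tcp_steps", "kwargs": {"deltas": {"increments": [[0.01,0,0,0,0],[0.01,0,0,0,0],[0.0,0,0,0,0],[0.0,0,0,0,0],[0.0,0,0,0,0],[0,0,0,0,0]]}, "grip_n": 15}}

```text
t: 5.7
tool_pos: [0.5082, 0.1902, 0.0424]
orientation: [2.112, 2.325, 0.001]
force: [-1.0, -0.5, 6.1]
opening: 0.0118
gripper_force: 15.0
```

```bash
python3 -c "
from h import *
go(.5086,.1907,.043)"
```

```text
t 5.7 pos [0.5082 0.1902 0.0424] yawx 1.6668203364128895 tilt -0.9999993418205879 d [ 0.0004  0.0005 -0.0006] f [-1.  -0.5  6.1] op 0.011754848570413113 14.998593628406525 q [ 0.26  0.17  1.83 -0.    1.14  0.17]
```

Scaled: -0.001 m is -0.02.

Call:
{"fn": "tcp_steps", "kwargs": {"deltas": {"increments": [[0,0,0,0,0],[0,0,0,-0.02,0],[0,0,0,0,0],[0,0,0,0,0],[0,0,0,0,0]]}, "grip_n": 40}}

```text
t: 6.2
tool_pos: [0.5074, 0.19, 0.0424]
orientation: [-2.112, -2.325, 0.001]
force: [-0.3, -0.3, -0.9]
opening: 0.0116
gripper_force: 40.0
```

Call:
{"fn": "tcp_steps", "kwargs": {"deltas": {"increments": [[0,0,-0.02,0,0],[0,0,-0.04,0,0],[0,0,-0.04,0,0],[0,0,-0.04,0,0],[0,0,-0.04,0,0],[0,0,-0.04,0,0],[0,0,0,0,0],[0,0,0,0,0]]}, "grip_n": 40}}

```text
t: 7.0
tool_pos: [0.4962, 0.189, 0.0425]
orientation: [-2.112, -2.325, 0.001]
force: [-0.7, -0.8, 0.5]
opening: 0.0114
gripper_force: 40.0
```

```bash
python3 -c "
from h import *
go(.5086,.1907,.043)"
```

```text
t 7.0 pos [0.4962 0.189  0.0425] yawx 1.6668842490100002 tilt -0.9999994580037129 d [ 0.0005  0.0125 -0.0006] f [-0.7 -0.8  0.5] op 0.011387667576119134 39.99837934970856 q [0.27 0.14 1.86 0.   1.14 0.17]
```

Out 11 mm and past the catch with no force left. Drawing on to about 60 mm, then checking.

Scaled: -0.005 m is -0.1, -0.004 m is -0.08.

Call:
{"fn": "tcp_steps", "kwargs": {"deltas": {"increments": [[0,0,-0.02,0,0],[0,0,-0.04,0,0],[0,0,-0.06,0,0],[0,0,-0.08,0,0],[0,0,-0.1,0,0],[0,0,-0.1,0,0],[0,0,-0.1,0,0],[0,0,-0.1,0,0],[0,0,-0.1,0,0],[0,0,-0.1,0,0],[0,0,-0.1,0,0],[0,0,-0.08,0,0],[0,0,-0.06,0,0],[0,0,-0.04,0,0],[0,0,-0.02,0,0],[0,0,0,0,0],[0,0,0,0,0]]}, "grip_n": 40}}

```text
t: 8.7
tool_pos: [0.4421, 0.1838, 0.0427]
orientation: [2.112, 2.325, 0.0]
force: [-0.1, 0.4, -2.0]
opening: 0.0117
gripper_force: 40.0
```

Run:
```python
from h import *
go(.5086,.1907,.043)
c=robot.read_camera("side")
cv2.imwrite("pics/c3.png",cv2.resize(c["image"][230:320,225:345],(800,600),interpolation=cv2.INTER_CUBIC)[:,:,::-1])
```

```text
t 8.7 pos [0.4421 0.1838 0.0427] yawx 1.6667126721779622 tilt -0.9999999813614107 d [ 0.0005  0.0669 -0.0003] f [-0.1  0.4 -2. ] op 0.011659501138295657 39.997660517692566 q [0.29 0.   2.01 0.   1.14 0.19]
```

View pics/c3.png

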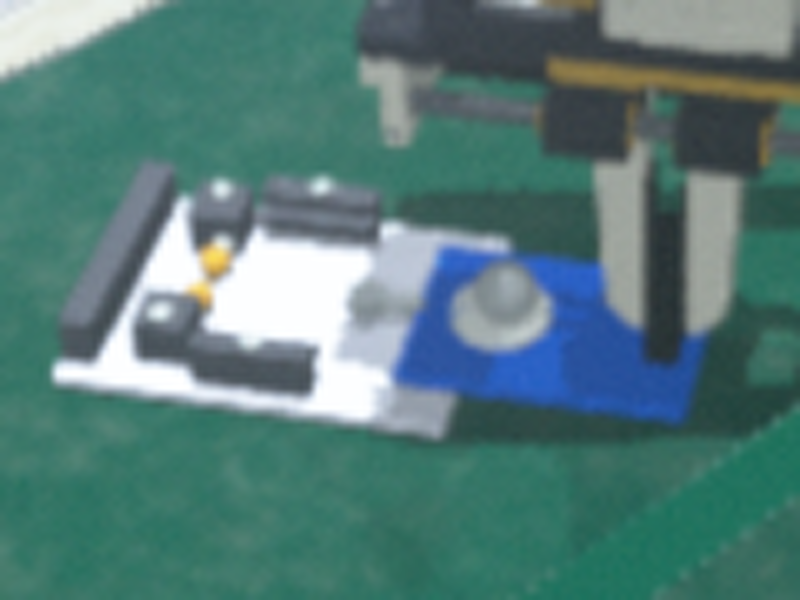

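Tray is drawn out 66 mm, the tail is clear of the rails, and the ball (505,290) sits in the ring. Lifting.

Scaled: -0.01 m is -0.2, -0.002 m is -0.04.

Call:
{"fn": "tcp_steps", "kwargs": {"deltas": {"increments": [[0,0,0,-0.04,0],[0,0,0,-0.08,0],[0,0,0,-0.12,0],[0,0,0,-0.16,0],[0,0,0,-0.2,0],[0,0,0,-0.2,0],[0,0,0,-0.2,0],[0,0,0,-0.2,0],[0,0,0,-0.2,0],[0,0,0,-0.2,0],[0,0,0,-0.18,0],[0,0,0,-0.14,0],[0,0,0,-0.1,0],[0,0,0,-0.06,0],[0,0,0,-0.02,0],[0,0,0,0,0],[0,0,0,0,0]]}, "grip_n": 40}}

```text
t: 10.45
tool_pos: [0.4417, 0.1837, 0.1472]
orientation: [-2.112, -2.325, 0.001]
force: [0.3, 0.2, -1.9]
opening: 0.0118
gripper_force: 40.0
```

Run:
```python
from h import *
go(.4788,-.0341,.148)
c=robot.read_camera("side")
cv2.imwrite("pics/c4.png",cv2.resize(c["image"][170:320,205:405],(800,600),interpolation=cv2.INTER_CUBIC)[:,:,::-1])
```

```text
t 10.45 pos [0.4417 0.1837 0.1472] yawx 1.6667864226317757 tilt -0.999999729667334 d [-0.2204  0.0161 -0.0008] f [ 0.3  0.2 -1.9] op 0.011795839469856566 39.99748706817627 q [ 0.29 -0.14  1.93  0.    1.35  0.19]
```

View pics/c4.png

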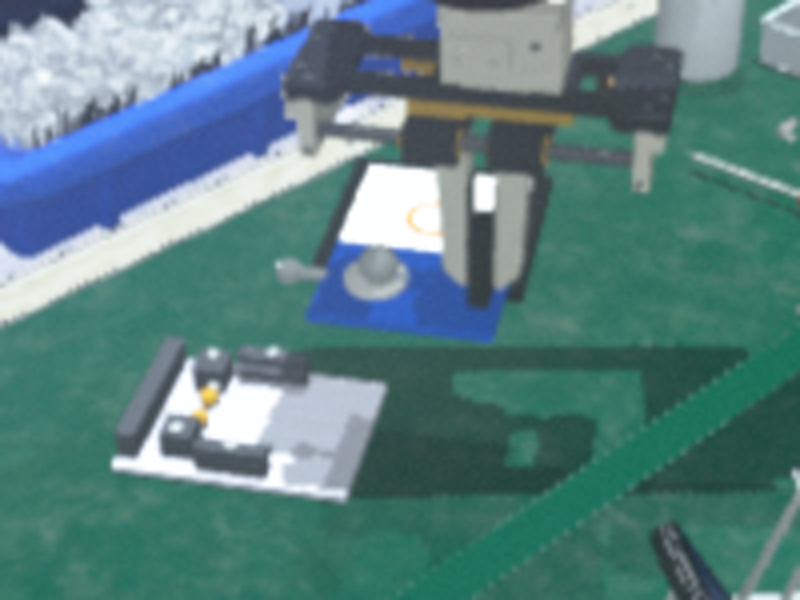

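Tray is lifted and level, ball at (377,265) in its ring, dock left in place. Carrying to the plate.

Scaled: -0.0123 m is -0.246, -0.01 m is -0.2.

Call:
{"fn": "tcp_steps", "kwargs": {"deltas": {"increments": [[0,-0.04,0,0,0],[0,-0.08,0,0,0],[0,-0.12,0,0,0],[0,-0.16,0,0,0],[0,-0.2,0.012,0,0],[0,-0.246,0.024,0,0],[0,-0.246,0.024,0,0],[0,-0.246,0.024,0,0],[0,-0.246,0.024,0,0],[0,-0.246,0.024,0,0],[0,-0.246,0.024,0,0],[0,-0.246,0.024,0,0],[0,-0.246,0.024,0,0],[0,-0.246,0.024,0,0],[0,-0.246,0.024,0,0],[0,-0.246,0.024,0,0],[0,-0.246,0.024,0,0],[0,-0.246,0.024,0,0]]}, "grip_n": 40}}

```text
t: 12.3
tool_pos: [0.4765, -0.0047, 0.1476]
orientation: [2.112, 2.325, 0.0]
force: [-1.0, 0.5, -1.3]
opening: 0.0117
gripper_force: 40.0
```

Call:
{"fn": "tcp_steps", "kwargs": {"deltas": {"increments": [[0,-0.2,0.01,0,0],[0,-0.16,0,0,0],[0,-0.12,0,0,0],[0,-0.08,0,0,0],[0,-0.04,0,0,0],[0,0,0,0,0],[0,0,0,0,0],[0,0,0,0,0],[0,0,0,0,0]]}, "grip_n": 40}}

```text
t: 13.2
tool_pos: [0.4796, -0.0332, 0.1477]
orientation: [-2.112, -2.326, -0.0]
force: [-0.6, -0.1, -2.3]
opening: 0.0119
gripper_force: 40.0
```

Run:
```python
from h import *
go(.4788,-.0341,.148)
C=cams()
z=lambda a:cv2.resize(a,(400,600),interpolation=cv2.INTER_CUBIC)[:,:,::-1]
cv2.imwrite("pics/c5.png",np.hstack([z(C["side"]["image"][165:255,275:335]),z(C["top"]["image"][150:255,305:375])]))
```

```text
t 13.2 pos [ 0.4796 -0.0332  0.1477] yawx 1.6672067710418499 tilt -0.9999999987257485 d [-0.0008 -0.0009 -0.0003] f [-0.6 -0.1 -2.3] op 0.01190453091758016 39.99760866165161 q [-0.18 -0.13  1.92  0.    1.35 -0.27]
```

View pics/c5.png

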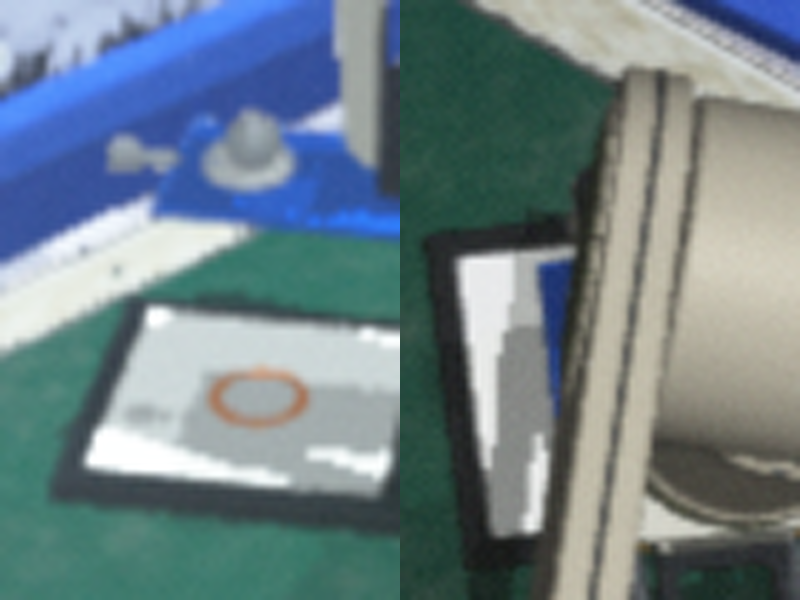

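The ball sits in its pocket at about (251,138) in the side crop, above the orange ring (258,397). I'll check its position at its height, settle and hand in.

Run:
```python
from h import *
c=robot.read_camera("side")
S=lambda x,y:(275+x/6.667-.43,165+y/6.667-.43)
b=plane(c,S(251,138),.128);r=plane(c,S(258,397),.011);print(b,r,b-r)
```

```text
[ 0.53794476 -0.02928941] [ 0.53592844 -0.02769643] [ 0.00201632 -0.00159299]
```

Call:
{"fn": "tcp_steps", "kwargs": {"deltas": {"increments": [[0,0,0,0,0],[0,0,0,0,0],[0,0,0,0,0],[0,0,0,0,0],[0,0,0,0,0]]}, "grip_n": 40}}

```text
t: 13.85
tool_pos: [0.4797, -0.0335, 0.1477]
orientation: [2.112, 2.325, 0.0]
force: [-0.0, 0.2, -2.4]
opening: 0.0118
gripper_force: 40.0
```

```bash
python3 -c "
from plant import robot
print(robot.close_job())"
```

```text
the job is handed in; nothing more can be done
None
```

The job is handed in: the gripper is holding the tray level and still about 100 mm above the light plate, with the ball in its pocket and, by the side camera, within about 3 mm of the orange ring's centre; no verdict was returned.

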